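# Sweep the case feet off the assembly board into the white tray

## Robot

A 7-joint arm with a two-finger parallel gripper is mounted at the origin on the work surface. World frame = base frame: x ahead of the robot, y to its left, z up, the work surface at z = 0. Lengths are in m, angles in rad, forces in N, time in s.
With the tool pointing down it reaches from about 0.425 to 0.875 m from the base axis. Payload 8.4 kg.
Tool frame: the origin (TCP) lies at the very end of the fingers, on their centre line; the grasp point (between the pads) lies r.grip_point_offset behind it (r.grip_point_offset is the distance from the TCP to the grasp point, in m); z points along the fingers, x is the direction in which the jaws open and shut, and the axes are right-handed (so a half turn about z gives the same grasp; the last joint's range is limited). The gripper opens to 87 mm and grips with 3 to 60 N. Pads are 19 mm wide; open, the fingers measure 117 mm over their backs; the gripper's body (75 mm by 190 mm) begins 51 mm behind the grasp point.
Start: joints at [-0.099, 0.333, 0.04, 1.465, -0.013, 1.343, -0.059], TCP at [0.65, -0, 0.223] pointing down, gripper open.
Joint ranges: [-2.58, 2.58], [-0.38, 2.09], [-1.3, 1.39], [0.25, 2.4], [-1.5, 4.64], [0.08, 2.09], [-2.65, 2.65]. Speed limits (rad/s): [2.22, 2.22, 2.79, 2.79, 3.14, 3.14, 3.14].

## Interface

Orientations are given as a rotation vector (axis times angle).
In Python, from plant import r, kin, optics, read_time, read_joint_positions, read_dq, read_joint_efforts, read_tcp_pos, read_ee_rot, read_force, read_moment, read_grip_width gives the robot as it stands. Calls block until the motion is done:
- r.move_ptp(position, orientation): joint-space move of the TCP to a pose.
- r.move_l(position, attitude=None, v=0.15, f_stop=None): straight line of the TCP; attitude=None keeps the orientation; v is the mean speed in m/s. With f_stop (N) it stops when the force on the tool has changed by that much, and returns True; else False.
- r.goto_joints(angles): joint-space move.
- r.let_go() and r.grasp(newtons=None): open the fingers fully, or close them until they stop; newtons is the grip in N (None keeps the last).
- r.sleep(seconds).
- kin.ik(position, orientation): joint angles nearest the present ones, or None.
- optics.read_camera(name): name is "scene" or "side" or "wrist"; returns (picture, depth): 400x640x3 uint8, red, green, blue; 400x640 float32, m along the optical axis (not along the pixel's ray), 0 where there is no reading.
- optics.camera_info(name): a dict with "vertical_fov" (degrees; the focal length in pixels is half the picture's height over the tangent of half this angle, whatever the lens; pixels are square), "cx", "cy" (the principal point, pixels), "pose" (4x4, takes a point from camera to world coordinates); the wrist camera has in their place "mount" (4x4, takes a point from camera to tool coordinates, whose origin is the TCP and whose axes are the tool frame's). Camera axes: x right, y up, looking along -z (the intrinsics and any distortion apply to the point x, -y, -z); pixel columns grow to the right and rows downward; lengths in m; the calibration is good to about 2 mm. A picture is of the moment at which its call begins: read the wrist's pose just before it. camera_info takes no time and is no camera call.
A pose or a line that the arm cannot do raises r.MotionError and nothing moves.
- r.close_job(): hands the job in, once; it reports no verdict.
Readings, each from a call of its own:
- read_time(): time.
- read_joint_positions(): joint angles.
- read_dq(): joint speeds.
- read_joint_efforts(): joint torques, N m.
- read_tcp_pos(): TCP position.
- read_ee_rot(): TCP orientation.
- read_force(): force on the tool from outside, world axes, zero at the start.
- read_moment(): the same for the moment, N m.
- read_grip_width(): finger opening in m.
Only numpy, scipy, OpenCV 4.12 (cv2) and the standard library are available. Lean on these libraries where they do the work, as an engineer would, in place of code of your own. Each camera call takes 0.05 s, during which the arm holds its last target.

## Task

Sweep the three red case feet across the plywood board and over its edge into the white tray standing beside it, pushing them along with the fingers and never picking them up. Leave the glue bottle standing on the board where it is, and leave everything else on the bench alone.

Things in the scene. Friction and masses are not known exactly. Their poses are not given: they have to be found in the camera images.
- board: raised plywood assembly board, fixed: 260 (its x) by 300 (its y) by 30 mm high, so its top is 30 mm above the bench. Origin: centre of its underside. The two trays stand along its +y edge and its -y edge (150 mm from its centre)
- white_tray_in (a point): the target: centre of the inner floor of the empty white plastic tray, fixed, at the +y or the -y edge of the board (it varies). Tray outside 260 (its x) by 110 (its y) by 28 mm high, walls 3 mm, floor 3 mm; axes parallel to the board's. It stands 1 mm from the board, and its rim is 2 mm lower than the board's top, so a foot pushed over the edge drops in
- blue_tray: blue tray of the same shape with offcuts in it, fixed, at the opposite edge of the board; not to be used. Origin: centre of its underside
- foot_a: one of three equal loose red case feet: flat metal disc 28 mm in diameter, 12 mm high, small black dot on top, 18 to 35 g, lying on the board. Origin: centre of its underside. It slides, it does not roll
- foot_a_center (a point): centre of foot_a (6 mm above its underside)
- foot_b: one of three equal loose red case feet: flat metal disc 28 mm in diameter, 12 mm high, small black dot on top, 18 to 35 g, lying on the board. Origin: centre of its underside. It slides, it does not roll
- foot_b_center (a point): centre of foot_b (6 mm above its underside)
- foot_c: one of three equal loose red case feet: flat metal disc 28 mm in diameter, 12 mm high, small black dot on top, 18 to 35 g, lying on the board. Origin: centre of its underside. It slides, it does not roll
- foot_c_center (a point): centre of foot_c (6 mm above its underside)
- glue: small glue bottle, white with a yellow band and an orange nozzle, 30 mm in diameter, 48 mm high, loose, 50 g, standing on the board among the feet. Feet and bottle lie in four different lanes that run across the board parallel to its y axis, lane centres at least 45 mm apart, in any order. Origin: centre of its underside
- tape: roll of cream tape, 90 mm across, 25 mm high, on the bench to the left; origin: centre of its underside
- scraper: blue flat scraper, 75 by 100 by 8 mm, on the bench to the left; origin: centre of its underside
- driver: screwdriver with a red handle, lying on the bench to the right, along its x axis; origin near its middle, on its underside
- bracket: aluminium angle bracket, 120 by 50 by 35 mm high, on the bench to the right; origin: centre of its underside
- cup: white cup, 70 mm across, 85 mm high, on the bench to the left; origin: centre of its underside

How it is judged:
At the end, for the whole second after the job is handed in: All three red feet lie at rest inside the white tray (centres within its walls and less than 24 mm above its inner floor, so none hangs on the rim); the glue bottle stands upright within 15 mm of its start and the other loose things are within 20 mm of theirs (x of foot_a_center in the frame of white_tray_in between -0.127 and 0.127 m and y of foot_a_center in the frame of white_tray_in between -0.052 and 0.052 m and z of each of foot_a_center, foot_b_center, foot_c_center in the frame of white_tray_in below 0.024 m and linear speed of each of foot_a, foot_b, foot_c below 0.03 m/s and x of foot_b_center in the frame of white_tray_in between -0.127 and 0.127 m and y of foot_b_center in the frame of white_tray_in between -0.052 and 0.052 m and x of foot_c_center in the frame of white_tray_in between -0.127 and 0.127 m and y of foot_c_center in the frame of white_tray_in between -0.052 and 0.052 m and distance of glue from where it was at the start of the episode below 0.015 m and angle between glue's own z axis and vertical below 0.2 rad and distance of each of tape, scraper, driver, bracket, cup from where it was at the start of the episode below 0.02 m); the robot touches nothing.
It fails at once if a foot is lifted off instead of being swept (height (world z) of any of foot_a_center, foot_b_center, foot_c_center above 0.055 m).
It fails at once if the glue bottle is shifted by more than 15 mm or tipped (distance of glue from where it was at the start of the episode above 0.015 m or angle between glue's own z axis and vertical above 0.2 rad).
It fails at once if something else lying on the bench is moved by more than 20 mm (distance of any of tape, scraper, driver, bracket, cup from where it was at the start of the episode above 0.02 m).
It also fails if it takes over 54 s, if anything falls off the work surface, if the arm or the gripper's body presses on something with over 40 N, if the wrist force passes 120 N, or if a joint passes its speed limit or range.

## Working session

There is one attempt and no reset: what is moved stays moved. The work goes in short steps, each a Python script; the robot and the scene stay as the last script left them, time stands still between calls to the robot, and variables do not carry over. Pictures are saved under pics/ and viewed, and the job is handed in when it is done.

```bash
ls; mkdir -p pics; python3 - <<'E'
from plant import *
import cv2,numpy as np
for n in ("scene","side","wrist"):
    im,d=optics.read_camera(n); cv2.imwrite(f"pics/{n}0.png",im[:,:,::-1]); np.savez(f"pics/{n}0.npz",im=im,d=d)
    i=optics.camera_info(n); print(n,{k:(np.round(v,4).tolist() if not isinstance(v,str) else v) for k,v in i.items()})
print(read_time(),read_tcp_pos(),read_ee_rot(),r.grip_point_offset,read_grip_width())
E
```

```text
pics
scene {'vertical_fov': 49.1053, 'cx': 325.1846, 'cy': 203.7924, 'pose': [[0.5722, -0.5529, 0.6057, 1.2154], [0.8199, 0.3686, -0.4381, -0.5178], [0.019, 0.7473, 0.6642, 0.8506], [0.0, 0.0, 0.0, 1.0]]}
side {'vertical_fov': 44.6858, 'cx': 314.8842, 'cy': 187.4394, 'pose': [[-0.9987, 0.0295, -0.0411, 0.4333], [-0.0506, -0.5677, 0.8217, 1.2637], [0.0009, 0.8227, 0.5685, 0.9184], [0.0, 0.0, 0.0, 1.0]]}
wrist {'vertical_fov': 63.5355, 'cx': 319.9728, 'cy': 199.7391, 'mount': [[1.0, 0.0002, -0.0005, -0.0006], [0.0, -0.9577, -0.2878, -0.0803], [-0.0006, 0.2878, -0.9577, -0.162], [0.0, 0.0, 0.0, 1.0]]}
0.15 [ 6.49644919e-01 -1.49065343e-05  2.21879370e-01] [ 3.14152207e+00  1.31563412e-05 -1.91904452e-03] 0.0187 0.08678111587932573
```

View pics/scene0.png

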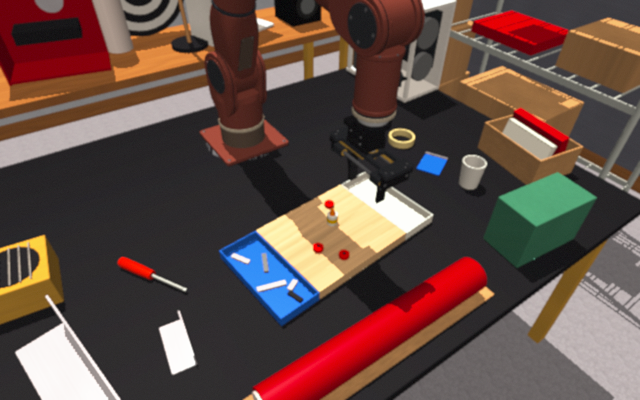

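View pics/side0.png

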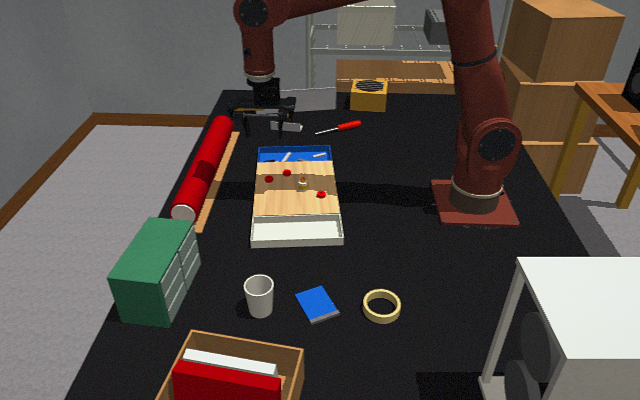

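View pics/wrist0.png

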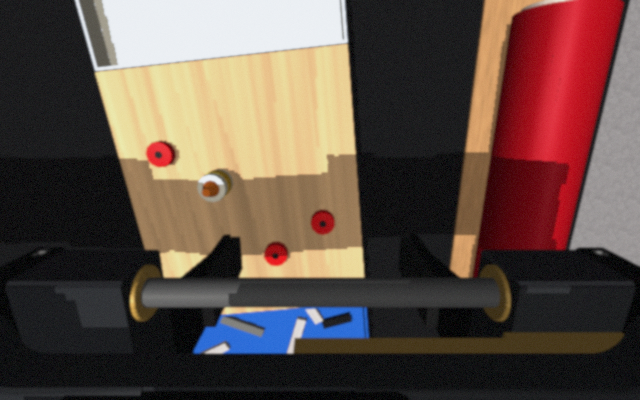

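The scene view shows the white tray at the +y edge (around 395,205). The feet are at about (329,205), (318,248) and (344,254), and the glue is at (332,215). In the wrist view the feet are at (161,154), (323,222) and (276,254), with the glue at (213,186). Next I'll locate them metrically.

```bash
cat > h.py <<'E'
from plant import *
import cv2,numpy as np
from scipy.spatial.transform import Rotation as R
def pose(n,p=None,rv=None):
    i=optics.camera_info(n)
    if n!="wrist": return np.array(i["pose"]),i
    T=np.eye(4);T[:3,:3]=R.from_rotvec(rv).as_matrix();T[:3,3]=p
    return T@np.array(i["mount"]),i
def cast(uv,z,T,i):
    f=200/np.tan(np.radians(i["vertical_fov"]/2)); uv=np.atleast_2d(uv).astype(float)
    d=np.c_[(uv[:,0]-i["cx"])/f,-(uv[:,1]-i["cy"])/f,-np.ones(len(uv))]@T[:3,:3].T
    o=T[:3,3]; return o+d*((z-o[2])/d[:,2])[:,None]
def blobs(mask,lo,hi):
    n,l,s,c=cv2.connectedComponentsWithStats(mask.astype(np.uint8))
    return [(c[k],s[k],l==k) for k in range(1,n) if lo<s[k,4]<hi]
def reds(im):
    h=cv2.cvtColor(im,cv2.COLOR_RGB2HSV); 
    return ((h[...,0]<8)|(h[...,0]>172))&(h[...,1]>170)&(h[...,2]>70)
E
python3 - <<'E'
from h import *
p=[6.49644919e-01,-1.49065343e-05,2.21879370e-01]; rv=[3.14152207e+00,1.31563412e-05,-1.91904452e-03]
for n in ("scene","side","wrist"):
    im=np.load(f"pics/{n}0.npz")["im"]; T,i=pose(n,p,rv); h=cv2.cvtColor(im,cv2.COLOR_RGB2HSV)
    for c,s,m in blobs(cv2.morphologyEx(reds(im).astype(np.uint8),cv2.MORPH_CLOSE,np.ones((3,3))),15,1200):
        w=cast(c,0.038,T,i)[0]
        if .4<w[0]<.8 and abs(w[1])<.25: print(n,"red",c.round(1),s[2:5],w.round(4))
    board=(h[...,0]>10)&(h[...,0]<28)&(h[...,1]>60)&(h[...,2]>60)
    board=cv2.morphologyEx(board.astype(np.uint8),cv2.MORPH_CLOSE,np.ones((5,5)))
    for c,s,m in blobs(board,3000,90000):
        cn=max(cv2.findContours(m.astype(np.uint8),0,2)[0],key=cv2.contourArea)
        w=cast(c,0.03,T,i)[0]
        if .45<w[0]<.75 and abs(w[1])<.2:
            W=cast(cn[:,0],0.03,T,i); rc=cv2.minAreaRect(W[:,:2].astype(np.float32)*1000)
            print(n,"board",s,rc, cv2.boxPoints(rc).round(0).tolist())
    ora=(h[...,0]>5)&(h[...,0]<16)&(h[...,1]>190)&(h[...,2]>100)
    for c,s,m in blobs(ora,4,400):
        w=cast(c,0.076,T,i)[0]
        if .5<w[0]<.78 and abs(w[1])<.2: print(n,"orange",c.round(1),s[2:5],w.round(4))
im=np.load("pics/wrist0.npz")["im"]; cv2.imwrite("pics/wz.png",cv2.resize(im[130:290,110:390],None,fx=2.8,fy=2.8,interpolation=2)[:,:,::-1])
E
```

```text
scene red [329.  203.9] [ 9  9 59] [0.4808 0.0267 0.038 ]
scene red [317.8 247.2] [11 11 91] [ 0.5987 -0.0911  0.038 ]
scene red [343.6 254.3] [11 11 93] [ 0.654  -0.0516  0.038 ]
scene board [ 256  184  150  115 8554] ((570.7027587890625, -29.963088989257812), (286.7495422363281, 307.36322021484375), 5.037299156188965) [[414.0, 111.0], [441.0, -196.0], [727.0, -170.0], [700.0, 136.0]]
scene orange [331.8 211. ] [ 4  8 20] [ 0.5417 -0.0087  0.076 ]
side red [286.6 172.3] [ 8  8 48] [ 0.5956 -0.0923  0.038 ]
side red [268.5 178.6] [ 8  8 50] [ 0.6509 -0.0514  0.038 ]
side red [320.7 193.9] [ 9  7 53] [0.477  0.0259 0.038 ]
side board [ 252  161   89   55 4203] ((561.2454833984375, -29.388702392578125), (263.8951416015625, 307.0751647949219), 5.873806476593018) [[414.0, 110.0], [446.0, -196.0], [708.0, -169.0], [677.0, 137.0]]
side orange [302.4 179.2] [ 4  5 17] [0.5354 0.0032 0.076 ]
wrist red [160.5 153.7] [ 28  24 501] [0.478  0.0279 0.038 ]
wrist red [322.2 221.9] [ 23  24 417] [ 0.6515 -0.0501  0.038 ]
wrist red [275.7 253.5] [ 23  23 400] [ 0.597  -0.0898  0.038 ]
wrist board [   94    44   272   278 49513] ((542.6910400390625, -26.612747192382812), (302.19635009765625, 298.6640930175781), 5.896401405334473) [[377.0, 106.0], [408.0, -191.0], [708.0, -160.0], [678.0, 137.0]]
wrist orange [210.  188.9] [ 14  12 140] [ 0.5407 -0.0011  0.076 ]
```

View pics/wz.png

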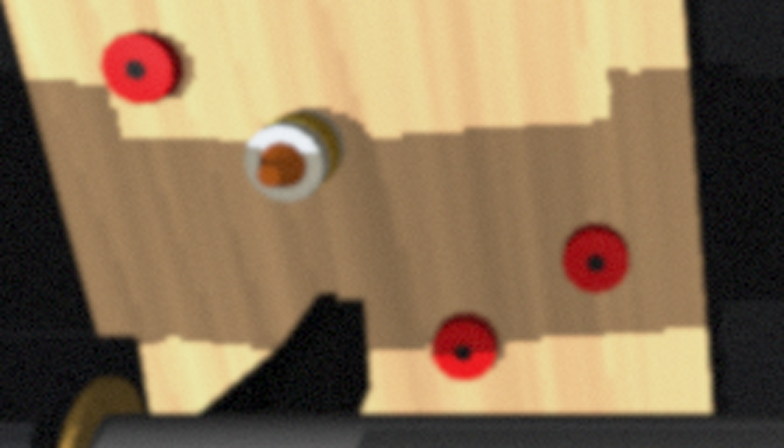

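The white tray is at +y and the board is yawed about 5.8°. The lanes in board x are about -77 mm for foot A, -20 mm for the glue, +30 mm for foot B and +88 mm for foot C. I'll close the fingers, since their flat 30 mm face pushes a disc straight, and start with foot C, which is farthest from the glue.

```bash
cat >> h.py <<'E'
YAW=np.radians(5.8); CB=np.array([.561,-.029]); A2=np.array([[np.cos(YAW),-np.sin(YAW)],[np.sin(YAW),np.cos(YAW)]])
RV=(R.from_euler('z',YAW)*R.from_rotvec([np.pi,0,0])).as_rotvec()
def b2w(bx,by,z): return np.r_[CB+A2@[bx,by],z]
def w2b(p): return A2.T@(np.array(p)[:2]-CB)
def snap(k):
    p,rv=read_tcp_pos(),read_ee_rot()
    for n in ("scene","side","wrist"):
        im,d=optics.read_camera(n); cv2.imwrite(f"pics/{n}{k}.png",im[:,:,::-1]); T,i=pose(n,p,rv)
        for c,s,m in blobs(cv2.morphologyEx(reds(im).astype(np.uint8),cv2.MORPH_CLOSE,np.ones((3,3))),15,1200):
            w=cast(c,0.038,T,i)[0]; b=w2b(w)
            if abs(b[0])<.14 and abs(b[1])<.28: print(n,c.round(1),s[4],"w",w[:2].round(4),"b",b.round(4))
def sweep(f,end=0.178):
    bx,by=w2b(f); s=by-.014-.0095-.014
    r.move_l(b2w(bx,s,.12),RV,v=.25)
    st=r.move_l(b2w(bx,s,.035),v=.15,f_stop=8)
    print("down",st,read_tcp_pos().round(4))
    if st: return
    print("push",r.move_l(b2w(bx,end,.035),v=.1,f_stop=15),read_tcp_pos().round(4),read_force().round(2))
    r.move_l(b2w(bx,end,.12),v=.2); print(read_time())
E
python3 - <<'E'
from h import *
r.grasp(10); print(read_grip_width())
sweep((.652,-.051)); snap(1)
E
```

```text
0.0005205256597440484
down False [ 0.6567 -0.0879  0.0363]
push False [0.631  0.1565 0.035 ] [ 0.51 -0.59  0.41]
6.275
scene [328.7 203.8] 69 w [0.48   0.0265] b [-0.075   0.0634]
scene [402.  222.8] 44 w [0.6515 0.1456] b [0.1077 0.1646]
scene [317.7 247.5] 82 w [ 0.5994 -0.092 ] b [ 0.0318 -0.0665]
side [286.4 171.4] 32 w [ 0.5969 -0.0979] b [ 0.0287 -0.0722]
side [320.8 194.1] 57 w [0.4767 0.0269] b [-0.0782  0.0642]
side [267.1 228.1] 57 w [0.6223 0.2011] b [0.0842 0.2227]
wrist [320.7 183.4] 711 w [0.6291 0.1771] b [0.0886 0.1982]
wrist [136.4 325.5] 706 w [0.4786 0.0306] b [-0.076   0.0676]
```

View pics/wrist1.png

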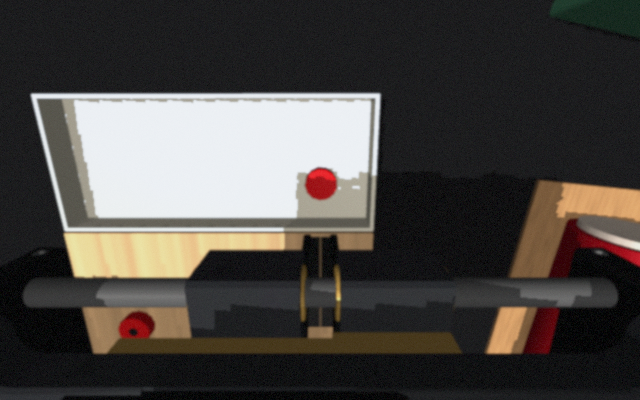

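View pics/side1.png

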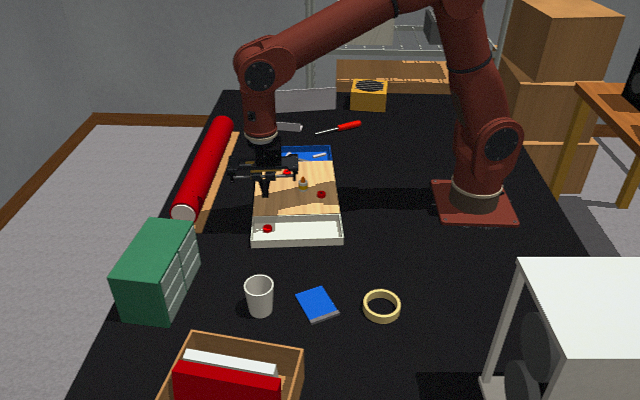

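Foot C is in the white tray, lying flat at wrist pixel (321,183), and the glue and the other two feet haven't moved. Next are B and A.

```bash
python3 - <<'E'
from h import *
sweep((.5975,-.091)); sweep((.478,.027))
r.move_l(b2w(0,.08,.22),v=.2); snap(2); print(read_time())
E
```

```text
down False [ 0.6019 -0.128   0.0357]
push False [0.573  0.1507 0.035 ] [ 0.37 -0.28  0.32]
11.975
down False [ 0.4824 -0.0098  0.0355]
push False [0.4666 0.1397 0.0349] [-0.1   0.73 -0.58]
15.825
scene [361.  192.5] 38 w [0.4916 0.1323] b [-0.0528  0.1675]
scene [387.1 211.4] 42 w [0.5948 0.1421] b [0.051  0.1668]
scene [402.2 222.6] 47 w [0.651  0.1466] b [0.1073 0.1656]
side [323.4 226.7] 57 w [0.4627 0.1864] b [-0.076   0.2242]
side [267.  228.1] 56 w [0.6225 0.201 ] b [0.0844 0.2226]
side [286.8 227.7] 57 w [0.5666 0.1963] b [0.0283 0.2235]
wrist [249.7  71.6] 471 w [0.471  0.1535] b [-0.0711  0.1906]
wrist [349.7  72.3] 464 w [0.5695 0.1629] b [0.0279 0.1901]
wrist [403.3  73.4] 486 w [0.6226 0.1673] b [0.0811 0.189 ]
16.925
```

View pics/wrist2.png

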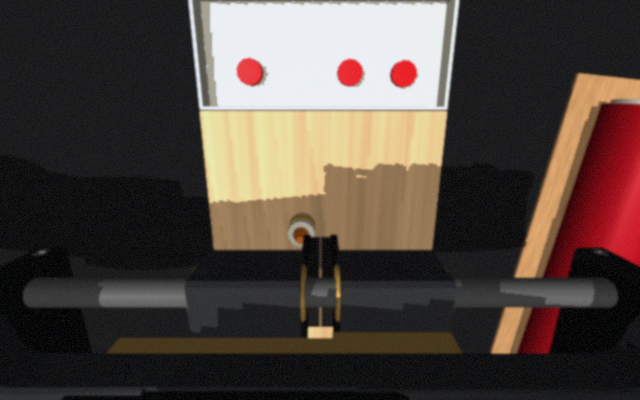

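View pics/scene2.png

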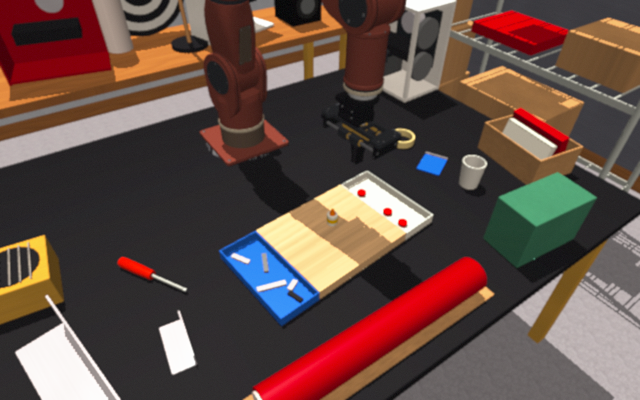

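The three feet lie flat in the white tray, at wrist pixels (250,72), (350,72) and (403,73). The glue still stands upright at scene pixel (332,215), as it did at the start. The other bench items look unmoved. The arm is clear, so I'm handing in.

```bash
python3 - <<'E'
from h import *
im,_=optics.read_camera("scene"); h=cv2.cvtColor(im,cv2.COLOR_RGB2HSV)
for c,s,m in blobs((h[...,0]>5)&(h[...,0]<16)&(h[...,1]>190)&(h[...,2]>100),4,400):
    if abs(c[0]-332)<10 and abs(c[1]-211)<10: print("glue nozzle px",c,"before 331.8 211.0")
print(read_force(),read_time()); r.close_job()
E
```

```text
glue nozzle px [332.2 212.2] before 331.8 211.0
[ 0.74115209  0.28617233 -1.00304485] 16.975
the job is handed in; nothing more can be done
```

The three red feet are in the white tray at the +y edge, and I handed the job in at about 17 s of the 54 s allowed. I swept them one at a time along their lanes with the closed fingers about 5 mm above the board, and never gripped or lifted one.

- **Feet:** the last pictures from all three cameras show them lying flat on the tray floor, about 35–40 mm inside the tray's edge nearest the board. No push reached its 15 N stop.
- **Glue bottle:** it stands upright on the board. Its nozzle reads 0.4 px across and 1.2 px down from the start in the scene view, roughly 3 mm at most. I put that down to changed shadow, but I didn't measure its base separately.
- **Other bench items:** they look unmoved by eye in the scene picture; I didn't measure them.
- **Arm:** it was clear of everything at hand-in, with the TCP about 0.22 m above the bench.
- **Disagreement between views:** the cameras gave the feet's positions in the tray up to 57 mm apart. I had computed them at the height of a foot on the board, and the feet now lie lower, so I judged them by the pictures.

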